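# Fill the onyx jar through its funnel

### The job

Pick up the scoop that holds the three round stones, tip the stones through the wide funnel so that all three end up inside the glass jar under it, then set the scoop back down upright, standing flat on the table. Leave the jar standing upright.

Things in the scene. Friction and masses are not known exactly. Their poses are not given: they have to be found in the camera images.
- scoop_grip (a point): Aluminium trough, upright wooden handle (18 mm in y, 24 in x) at its back; holds the stones (its twin is empty). Point: on the handle axis, 85 mm above the flat underside, 25 below its top. z up; pouring lip 105 mm to -x, 61 below; underside x -105..12, y +-29 mm; walls 48 mm high, 50 apart inside. Floor rises 11 deg to the lip: stones roll out when it is tipped lip-down 40-45 deg. 0.14 kg
- jar: Narrow glass jar (60 mm outside, 52 inside) on a round 92 mm onyx foot, a wide steel funnel fixed in its mouth (a like jar has no funnel); 0.9 kg, loose. Origin: centre of underside, z up. Inner floor 17 mm up; funnel throat 46 mm wide at 107 mm; cone up to 143 mm, then an upright collar to the rim at 165 mm, 125 mm outside, 119 inside.
- stone1_center (a point): one of three round polished honey-coloured onyx stones, 20 mm diameter, 12 g, which start in the back of the scoop's trough; the point is its centre
- stone2_center (a point): one of three round polished honey-coloured onyx stones, 20 mm diameter, 12 g, which start in the back of the scoop's trough; the point is its centre
- stone3_center (a point): one of three round polished honey-coloured onyx stones, 20 mm diameter, 12 g, which start in the back of the scoop's trough; the point is its centre
There are look-alikes about, which are no part of the job. What is shaped like the part that bears scoop_grip but blue is not meant.

How it is judged:
On the way:
1. all three stones are inside the jar (horizontal distance between each of stone1_center, stone2_center, stone3_center and jar below 0.032 m and z of each of stone1_center, stone2_center, stone3_center in the frame of jar below 0.095 m), for 0.2 s.
At the end, for the whole second after the job is handed in: All three stones lie inside the glass jar (centres within 32 mm of its axis, less than 95 mm above its underside); the jar stands upright within 7 degrees; the scoop stands on the table, upright within 8.5 degrees, its grip point 75 to 100 mm high (all of step 1 and angle between jar's own z axis and vertical below 0.12 rad and angle between scoop_grip's own z axis and vertical below 0.15 rad and height (world z) of scoop_grip between 0.075 and 0.1 m); the robot touches nothing.
It also fails if it takes over 53 s, if anything falls off the work surface, if the arm or the gripper's body presses on something with over 40 N, if the wrist force passes 120 N, or if a joint passes its speed limit or range.

### The arm

A 7-joint arm with a two-finger parallel gripper is mounted at the origin on the work surface. World frame = base frame: x ahead of the robot, y to its left, z up, the work surface at z = 0. Lengths are in m, angles in rad, forces in N, time in s.
With the tool pointing down it reaches from about 0.4 to 0.9 m from the base axis. Payload 5.6 kg.
Tool frame: the origin (TCP) lies midway between the tips of the shut fingers; the grasp point (between the pads) lies 19 mm behind it; z points along the fingers, y is the line along which they close (so a half turn about z gives the same grasp; the last joint's range is limited). The gripper opens to 92 mm and grips with 3 to 60 N. Pads are 20 mm wide; open, the fingers measure 128 mm over their backs; the gripper's body (75 mm by 189 mm) begins 69 mm behind the grasp point.
Start: joints at [-1.243, 0.468, -0.012, 1.603, 0.006, 1.071, -0.056], TCP at [0.236, 0.606, 0.215] pointing down, gripper open.
Joint ranges: [-2.53, 2.53], [-0.31, 2.02], [-1.57, 1.55], [0.28, 2.44], [-1.29, 4.43], [0.15, 1.84], [-2.92, 2.92]. Speed limits (rad/s): [2.57, 2.57, 3.14, 3.14, 3.14, 3.14, 3.14].

### API

Orientations are given as a 3x3 rotation matrix whose columns are the frame's x, y, z axes.
In Python, from station import env, effector, solver, viewer, workorder, search_frame, tip_of gives the robot as it stands. Calls block until the motion is done:
- env.reach(position, orientation): joint-space move of the TCP to a pose.
- env.movel(position, frame=None, rate=0.15): straight line of the TCP; frame=None keeps the orientation; rate is the mean speed in m/s.
- env.goto_joints(angles): joint-space move.
- effector.release() and effector.grasp(squeeze=None): open the fingers fully, or close them until they stop; squeeze is the grip in N (None keeps the last).
- env.pause(seconds).
- solver.inverse_kinematics(position, orientation): joint angles nearest the present ones, or None.
- env.sense(): the state.
- viewer.read_camera(name): name is "side" or "top" or "wrist"; returns (picture, depth): 480x640x3 uint8, red, green, blue; 480x640 float32, m along the optical axis (not along the pixel's ray), 0 where there is no reading.
- viewer.camera_info(name): a dict with "intrinsics" (3x3 intrinsics, pixels), "dist_coeffs" ([k1, k2, p1, p2, k3] as OpenCV has them; the pictures are not rectified), "eye" and "rotation" of the camera in the world; the wrist camera has in their place "T_tool_cam" (4x4, takes a point from camera to tool coordinates, whose origin is the TCP and whose axes are the flange's). Camera axes: x right, y up, looking along -z (the intrinsics and any distortion apply to the point x, -y, -z); pixel columns grow to the right and rows downward; lengths in m; the calibration is good to about 2 mm. A picture is of the moment at which its call begins: read the wrist's pose just before it. camera_info takes no time and is no camera call.
A pose or a line that the arm cannot do raises env.PlanningError and nothing moves.
- workorder.finish_job(): hands the job in; it is judged then, once.
Trained networks look in the newest picture that a camera, given by its name, has taken for a name from the list of things; names that differ only in an ending like _2 or _b are one class to them, and where a whole thing is asked for, a point or a joint stands for the part that bears it (a point fixed in the world has none). Each returns a list of dicts, best first, with "score" (0 to 1); they miss things now and then, are a little off and sometimes report something else, mostly with a low value. They report only what shows in the picture. A call takes as long as a camera call. They do not tell look-alikes from the thing itself.
- search_frame(camera, name): "at" ([x, y, z] in m, in world coordinates, good to about 4 mm: the middle of the surface that is visible of it).
- tip_of(camera, name): "at" ([x, y, z] in m, in world coordinates, good to about 4 mm: a listed point, or the origin of a listed thing).
The state is a dict: "t": time; "joint_positions": joint angles; "joint_velocities": joint speeds; "tau": joint torques, N m; "ee_pos": TCP position; "tcp_rot": TCP orientation; "wrist_force": force on the tool from outside, world axes, zero at the start; "moment": the same for the moment, N m; "gripper_width": finger opening in m; "grasp_force": force on a finger pad.
Only numpy, scipy, OpenCV 4.12 (cv2) and the standard library are available. Lean on these libraries where they do the work, as an engineer would, in place of code of your own. Each camera call takes 0.05 s, during which the arm holds its last target. There are 200 camera calls.

## Working session

There is one attempt and no reset: what is moved stays moved. The work goes in short steps, each a Python script; the robot and the scene stay as the last script left them, time stands still between calls to the robot, and variables do not carry over. Pictures are saved under pics/ and viewed, at most 10 in all, crops included, and the job is handed in when it is done.

```bash
mkdir -p pics; ls
python3 - <<'E'
from station import *
import cv2,numpy as np
ims=[]
for c in("top","side"):
    p,d=viewer.read_camera(c); np.save(f"pics/{c}.npy",d); cv2.imwrite(f"pics/{c}_full.png",p[:,:,::-1]); ims.append(p)
    print(c,viewer.camera_info(c))
    for n in("scoop_grip","jar","stone1_center"):
        for f in(search_frame,tip_of): print(n,f.__name__,[(np.round(r["at"],3).tolist(),round(r["score"],2)) for r in f(c,n)])
cv2.imwrite("pics/a.png",cv2.resize(np.vstack(ims)[:,:,::-1],None,fx=.625,fy=.625,interpolation=cv2.INTER_AREA))
print(env.sense()["t"])
E
```

```text
pics
top {'intrinsics': array([[541.2813775 ,   0.        , 318.74487906],
       [  0.        , 541.2813775 , 231.804906  ],
       [  0.        ,   0.        ,   1.        ]]), 'dist_coeffs': array([0.05619646, 0.        , 0.        , 0.        , 0.        ]), 'eye': array([ 0.2621128 , -0.09892608,  1.16872385]), 'rotation': array([[-0.00159499,  0.98176471, -0.19009342],
       [-0.99999011, -0.002355  , -0.00377222],
       [-0.00415111,  0.19008552,  0.98175876]])}
scoop_grip call [([0.419, -0.18, 0.022], 0.91), ([0.47, -0.312, 0.022], 0.82), ([0.254, -0.493, 0.02], 0.77), ([0.317, -0.312, 0.02], 0.65), ([0.431, -0.45, 0.018], 0.55)]
scoop_grip call [([0.411, -0.405, 0.081], 0.92), ([0.522, -0.308, 0.086], 0.86), ([0.373, -0.194, 0.09], 0.78), ([0.352, -0.34, 0.082], 0.77), ([0.248, -0.541, 0.083], 0.61)]
jar call [([0.449, 0.156, 0.128], 0.7)]
jar call [([0.446, 0.143, -0.004], 0.81)]
stone1_center call [([0.5, -0.32, 0.026], 0.52)]
stone1_center call [([0.501, -0.324, 0.016], 0.37)]
side {'intrinsics': array([[465.10949996,   0.        , 316.63844624],
       [  0.        , 4
[... 164 characters left out ...]
  ]), 'eye': array([ 0.84837013, -0.73191094,  0.8078994 ]), 'rotation': array([[ 0.8668414 , -0.34802771,  0.35701919],
       [ 0.49855018,  0.61338043, -0.61254564],
       [-0.00580573,  0.7089719 ,  0.70521283]])}
scoop_grip call [([0.431, -0.452, 0.021], 0.83), ([0.256, -0.498, 0.028], 0.8), ([0.333, -0.328, 0.027], 0.71), ([0.419, -0.195, 0.029], 0.68), ([0.481, -0.315, 0.025], 0.58)]
scoop_grip call [([0.352, -0.34, 0.09], 0.94), ([0.522, -0.306, 0.083], 0.87), ([0.411, -0.412, 0.084], 0.77), ([0.246, -0.535, 0.082], 0.73), ([0.376, -0.196, 0.083], 0.55)]
jar call [([0.453, 0.136, 0.123], 0.76)]
jar call [([0.448, 0.147, -0.003], 0.77)]
stone1_center call []
stone1_center call []
0.7
```

View pics/a.png

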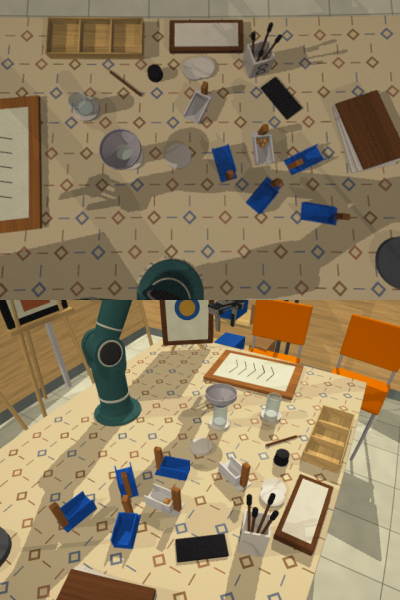

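Top picture (small-scale pixels): aluminium scoops at (200,98) and (262,148), four blue ones at (223,163), (305,158), (263,195), (320,213). Funnel jar at (120,150), plain jar at (85,104). The honey colour is at (262,142), so that is the loaded scoop; I'll confirm it in an enlarged crop.

Run:
```python
import cv2,numpy as np
t=cv2.imread("pics/top_full.png");s=cv2.imread("pics/side_full.png")
a=cv2.resize(t[120:300,280:480],(400,360),interpolation=cv2.INTER_CUBIC)
b=cv2.resize(s[225:405,210:410],(400,360),interpolation=cv2.INTER_CUBIC)
cv2.imwrite("pics/b.png",np.hstack([a,b]))
```

```text
(no output)
```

View pics/b.png

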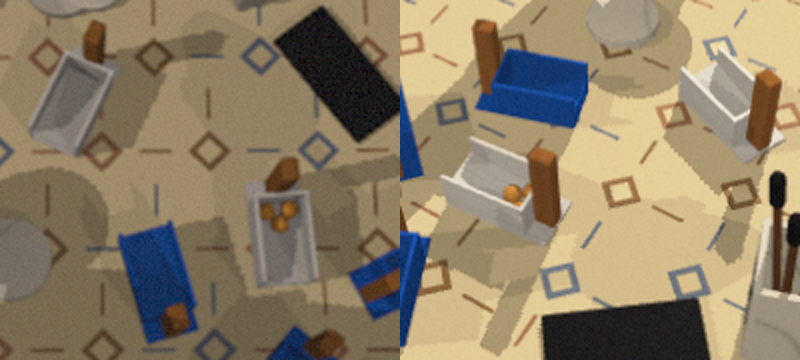

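The loaded scoop is the one at crop (283,235), i.e. top full-size pixel ~(421,237). It is aluminium and shows three honey stones, while the twin at crop (75,100) is empty. Next I measure its yaw, the handle and the funnel from the depth data.

```bash
cat > h.py <<'E'
from station import *
import cv2,numpy as np
from scipy.spatial.transform import Rotation as R
def cloud(c,d):
    i=viewer.camera_info(c); v,u=np.nonzero(d>0); z=d[v,u]
    p=cv2.undistortPoints(np.stack([u,v],1).astype(np.float64)[:,None],i["intrinsics"],i["dist_coeffs"])[:,0]
    P=np.stack([p[:,0]*z,-p[:,1]*z,-z],1)
    return P@i["rotation"].T+i["eye"]
def near(P,c,r,z0,z1): return P[(np.hypot(*(P[:,:2]-c).T)<r)&(P[:,2]>z0)&(P[:,2]<z1)]
def yawrot(yaw,tilt=0): # scoop frame, tilt>0: lip down
    return R.from_euler("z",yaw).as_matrix()@R.from_euler("y",-tilt).as_matrix()
FLIP=np.diag([1.,-1,-1])  # tool = scoop@FLIP (z down)
GT=np.array([0,0,-.019])  # TCP in scoop_grip frame when grasp point on grip
def tcp(grip,yaw,tilt=0,s=1):
    S=yawrot(yaw,tilt); return np.asarray(grip)+S@GT, S@FLIP@np.diag([s,s,1.])
E
cat > m.py <<'E'
from h import *
for c in("top","side"):
    P=cloud(c,np.load(f"pics/{c}.npy"))
    h=near(P,(.522,-.307),.05,.09,.125); t=near(P,(.522,-.307),.05,.104,.125)
    print(c,"handle",len(h),h.mean(0).round(4),"top",len(t),t.mean(0).round(4))
    w=near(P,(.47,-.312),.075,.038,.056); w=w[w[:,0]<.5]
    print("walls",len(w),cv2.minAreaRect(w[:,:2].astype(np.float32)*1000))
    j=near(P,(.447,.145),.09,.157,.175)
    A=np.c_[2*j[:,:2],np.ones(len(j))]; x=np.linalg.lstsq(A,(j[:,:2]**2).sum(1),rcond=None)[0]
    print("rim",len(j),x[:2].round(4),np.sqrt(x[2]+x[0]**2+x[1]**2).round(4),j[:,2].max().round(4))
E
python3 m.py
python3 - <<'E'
from h import *
J=np.array([.447,.145])
q0=env.sense()["joint_positions"]
for yd in range(-180,180,15):
  y=np.radians(yd)
  for s in(1,-1):
    ok=[];qs=[]
    for tl in(-8,0,15,30,45,50):
        S=yawrot(y,np.radians(tl)); lip=np.r_[J,.195]+yawrot(y)@[.025,0,0]
        g=lip-S@[-.105,0,-.061]; q=solver.inverse_kinematics(*tcp(g,y,np.radians(tl),s)); ok.append(q is not None); qs.append(q)
    if all(ok): print(yd,s,np.round(qs[0],2),np.round(qs[-1],2))
    elif sum(ok)>3: print(yd,s,ok)
for s in(1,-1): print(s,np.round(solver.inverse_kinematics(*tcp([.522,-.307,.085],.05,0,s)),2))
E
```

```text
top handle 148 [ 0.5228 -0.3064  0.1076] top 120 [ 0.524  -0.3073  0.11  ]
walls 224 ((460.8969421386719, -312.3655700683594), (81.56336212158203, 60.9381103515625), 4.41530704498291)
rim 481 [0.4462 0.1445] 0.0605 0.1712
side handle 178 [ 0.5244 -0.3118  0.1043] top 111 [ 0.5232 -0.3102  0.1089]
walls 292 ((457.0282897949219, -313.9982604980469), (80.87596130371094, 61.95897674560547), 5.055270195007324)
rim 315 [0.4458 0.143 ] 0.0608 0.1658
-180 1 [True, True, True, True, True, False]
-180 -1 [True, True, True, True, True, False]
-165 1 [True, True, True, True, True, False]
-165 -1 [True, True, True, True, True, False]
-150 1 [True, True, True, True, True, False]
-150 -1 [True, True, True, True, True, False]
-135 1 [-0.68 -0.18  0.47  2.34  0.01  0.85  2.14] [-0.65  0.49  0.21  1.65  0.18  1.84  1.9 ]
-135 -1 [-0.77 -0.2   0.55  2.35  0.04  0.85 -1.03] [-0.95  0.55  0.64  1.67  0.08  1.8  -1.06]
-120 1 [-0.62 -0.1   0.54  2.28 -0.08  0.87  2.59] [-0.44  0.47 -0.18  1.68  0.4   1.82  1.91]
-120 -1 [-0.69 -0.11  0.61  2.28 -0.07  0.87 -0.57] [-1.02  0.5   0.61  1.72  0.23  1.71 -0.94
[... 2621 characters left out ...]
-1 [-0.49  0.17 -0.32  2.01  0.22  1.01  2.74] [-0.86  0.52  1.12  1.94 -0.97  1.8  -2.04]
135 1 [-1.    0.06  0.23  2.14  0.16  0.95 -0.08] [-0.29  0.39  0.28  1.82 -0.68  1.66  0.98]
135 -1 [ 0.35  0.3  -1.28  2.07  0.5   1.05  2.75] [-0.74  0.5   0.89  1.84 -0.8   1.82 -1.96]
150 1 [-0.96 -0.03  0.19  2.23  0.18  0.91  0.17] [-0.27  0.44  0.18  1.73 -0.53  1.75  1.09]
150 -1 [False, True, True, True, True, True]
165 1 [-0.91 -0.12  0.18  2.3   0.18  0.88  0.47] [-0.28  0.48  0.1   1.66 -0.38  1.82  1.21]
165 -1 [-1.2  -0.15  0.45  2.32  0.23  0.89 -2.72] [-0.36  0.48  0.21  1.67 -0.4   1.83 -1.89]
1 [-0.29  0.92  1.16  1.87 -0.98  1.07 -0.24]
-1 [ 0.05  0.63  0.57  1.85 -0.47  0.8   2.49]
```

Run:
```python
from h import *
Y=np.radians(4.7); G=np.array([.5236,-.3085,.085])
s0=env.sense(); p,r=s0["ee_pos"],s0["tcp_rot"]
env.movel([p[0],p[1],.33],rate=.3)
env.reach(*tcp(G+[0,0,.13],Y,0,-1))
e=tcp(G+[0,0,.0],Y,0,-1)
env.movel(e[0],e[1],rate=.1)
s=env.sense(); print(s["t"],s["ee_pos"]-e[0],s["wrist_force"])
effector.grasp(45); s=env.sense(); print(s["t"],s["gripper_width"],s["grasp_force"],s["wrist_force"])
if s["gripper_width"]>.012:
    env.movel(e[0]+[0,0,.03],e[1],rate=.08); s=env.sense();print(s["gripper_width"],s["wrist_force"],s["moment"],s["t"])
pics=[viewer.read_camera(c)[0] for c in("side","wrist")]
cv2.imwrite("pics/c.png",np.hstack([cv2.resize(x,(400,300),interpolation=cv2.INTER_AREA) if i else cv2.resize(x[190:415,200:500],(400,300)) for i,x in enumerate(pics)])[:,:,::-1])
```

```text
6.0583 [ 0.00038564 -0.00028752  0.00064164] [ 1.05984135 -0.36213047  0.48153734]
7.1667 0.01765371412990851 44.97452974319458 [-0.46146112  0.97869876 -1.13091796]
0.01779706767258737 [-0.29404076  0.57645987 -1.84802756] [ 0.09085578 -0.07187827 -0.07757679] 7.6917
```

View pics/c.png

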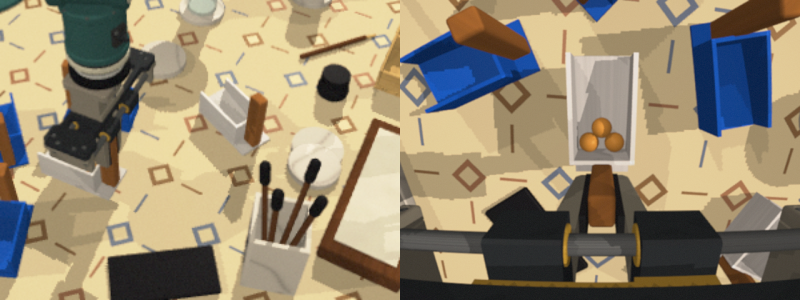

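The wrist view shows the handle held at (600,195), the scoop level and three stones at the back, (602,135). Next I carry it up and over to the funnel, tilted back slightly.

```bash
cat >> h.py <<'E'
J=np.array([.446,.144]); YP=np.radians(-70)
def pour(tilt,z=.203,off=.025):
    t=np.radians(tilt); lip=np.r_[J,z]+yawrot(YP)@[off,0,0]
    return tcp(lip-yawrot(YP,t)@[-.105,0,-.061],YP,t,-1)
E
python3 - <<'E'
from h import *
Y=np.radians(4.7); G=np.array([.5236,-.3085,.085])
a=tcp(G+[0,0,.2],Y,np.radians(-6),-1); env.movel(a[0],a[1],rate=.12)
b=pour(-6,.25,.10); env.movel(b[0],b[1],rate=.13)
b=pour(-3,.24,.025); env.movel(b[0],b[1],rate=.1)
b=pour(0); env.movel(b[0],b[1],rate=.08)
s=env.sense(); print(s["t"],s["ee_pos"]-b[0],s["joint_positions"].round(2) if hasattr(s["joint_positions"],"round") else s["joint_positions"],s["gripper_width"])
q=[viewer.read_camera(c)[0] for c in("top","wrist")]
cv2.imwrite("pics/d.png",np.hstack([cv2.resize(q[0][120:345,80:380],(400,300)),cv2.resize(q[1],(400,300))])[:,:,::-1])
E
```

```text
12.9417 [ 0.00015935 -0.00045832  0.00015392] [-1.24  0.52  1.51  2.   -0.57  1.17  0.86] 0.01780508082968819
```

View pics/d.png

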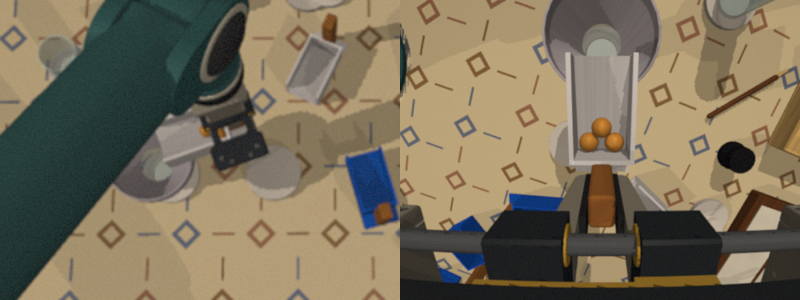

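The wrist view shows the lip (602,55) centred over the funnel (602,35), with the stones still at the back. Now I tip it about the lip.

Run:
```python
from h import *
try:
    for t in(8,16,24,32,38,44):
        b=pour(t); env.movel(b[0],b[1],rate=.05)
except env.PlanningError as e: print(t,e)
env.pause(.8)
s=env.sense(); print(s["t"],s["joint_positions"],s["gripper_width"])
q=[viewer.read_camera(c)[0] for c in("side","wrist")]
cv2.imwrite("pics/e.png",np.hstack([cv2.resize(q[0][60:285,240:540],(400,300)),cv2.resize(q[1],(400,300))])[:,:,::-1])
```

```text
16.475 [-1.8058434   0.63095366  1.52250719  2.04345016  0.16004682  1.03047938
 -0.03856033] 0.01764572564235229
```

View pics/e.png

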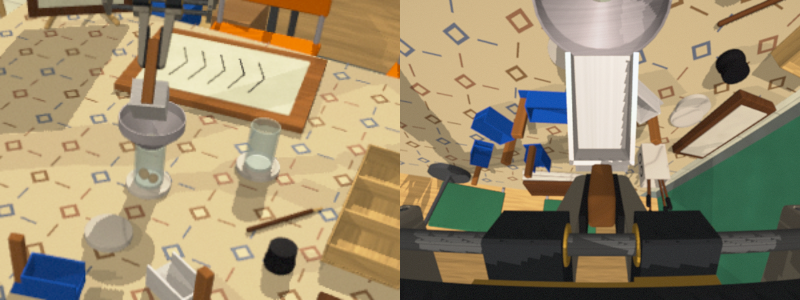

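The scoop is empty and the stones show in the glass at (148,178). Now I return the scoop to its original spot and set it down.

Run:
```python
from h import *
Y=np.radians(4.7); G=np.array([.5236,-.3085,.085])
for t,z,o in((30,.215,.025),(14,.225,.03),(0,.24,.04),(0,.25,.10)):
    b=pour(t,z,o); env.movel(b[0],b[1],rate=.12)
for h,r in((.2,.2),(.03,.15),(.008,.08)):
    a=tcp(G+[0,0,h],Y,0,-1); env.movel(a[0],a[1],rate=r)
f0=env.sense()["wrist_force"][2]
for h in(.004,.002,.001,0,-.001):
    a=tcp(G+[0,0,h],Y,0,-1); env.movel(a[0],a[1],rate=.03); f=env.sense()["wrist_force"][2]-f0; print(h,f)
    if f>2: break
effector.release(); env.pause(.3)
env.movel(a[0]+[0,0,.14],a[1],rate=.15)
s=env.sense(); print(s["t"],s["gripper_width"],s["wrist_force"])
q=[]
for c in("side","top"):
    p,d=viewer.read_camera(c);q.append(p)
    print(c,[(np.round(r["at"],3).tolist(),round(r["score"],2)) for r in tip_of(c,"scoop_grip")],[(np.round(r["at"],3).tolist(),round(r["score"],2)) for r in search_frame(c,"stone1_center")])
q0=np.hstack([cv2.resize(q[0][100:250,300:450],(400,400),interpolation=cv2.INTER_CUBIC),cv2.resize(q[0][230:380,200:350],(400,400),interpolation=cv2.INTER_CUBIC)])
cv2.imwrite("pics/f.png",q0[:,:,::-1])
```

```text
0.004 0.18232654006144133
0.002 0.44958214170848365
0.001 0.2417062239942478
0 0.04474247316139812
-0.001 7.285284311990477
25.775 0.09190484434877995 [-0.10530072 -0.51894851  0.09354639]
side [([0.522, -0.305, 0.085], 0.92), ([0.411, -0.41, 0.086], 0.87), ([0.376, -0.194, 0.085], 0.75), ([0.349, -0.34, 0.09], 0.75), ([0.248, -0.538, 0.084], 0.73)] []
top [([0.41, -0.409, 0.082], 0.74), ([0.354, -0.34, 0.083], 0.68), ([0.374, -0.195, 0.092], 0.66), ([0.246, -0.536, 0.086], 0.56)] []
```

View pics/f.png

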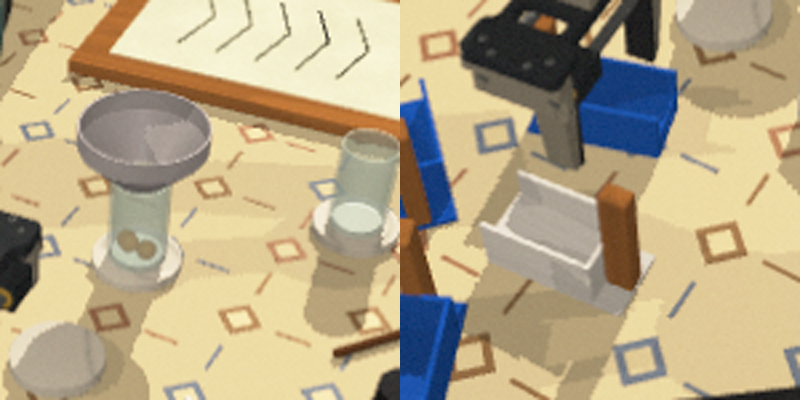

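The scoop stands flat and empty and the jar is upright. Only two stones are plain to see, at (127,240) and (147,248), so I look for the third down the funnel and in an enlarged jar crop.

Run:
```python
from h import *
p,_=viewer.read_camera("top"); s,_=viewer.read_camera("side")
a=cv2.resize(p[200:275,155:230],(400,400),interpolation=cv2.INTER_CUBIC)
b=cv2.resize(s[160:215,325:380],(400,400),interpolation=cv2.INTER_CUBIC)
cv2.imwrite("pics/g.png",np.hstack([a,b])[:,:,::-1])
print(viewer.camera_info("wrist")["T_tool_cam"].round(3))
```

```text
[[ 0.001  0.962  0.274  0.078]
 [ 1.    -0.001  0.    -0.   ]
 [ 0.     0.274 -0.962 -0.17 ]
 [ 0.     0.     0.     1.   ]]
```

View pics/g.png

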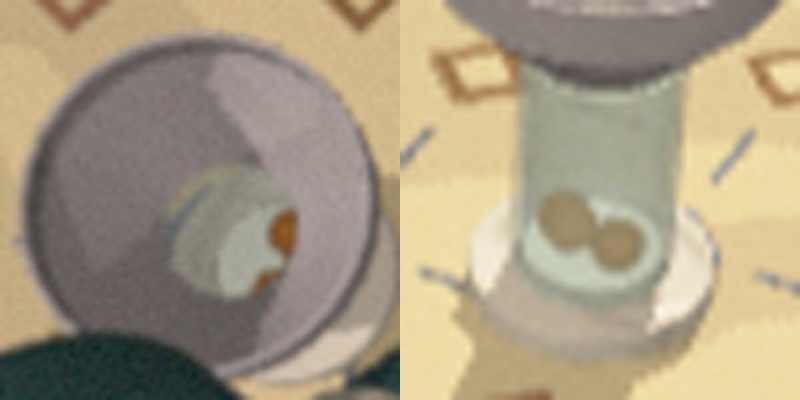

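Side crop: two stones on the jar floor, (568,218) and (618,245). Top: one at (283,232), another at (265,280), with the rest hidden by the funnel. I'll look straight down with the wrist camera.

Run:
```python
from h import *
T=viewer.camera_info("wrist")["T_tool_cam"]
best=None; q0=np.array(env.sense()["joint_positions"])
for z in(.42,.46,.5):
  for yd in range(0,360,10):
    C=np.eye(4); C[:3,:3]=R.from_euler("z",yd,degrees=True).as_matrix(); C[:3,3]=[*J,z]
    W=C@np.linalg.inv(T)
    if W[2,3]<.215: continue
    q=solver.inverse_kinematics(W[:3,3],W[:3,:3])
    if q is not None:
        c=abs(np.array(q)-q0).max()
        if best is None or c<best[0]: best=(c,W,z,yd)
print(best)
s=env.sense(); env.movel(np.array(s["ee_pos"])+[0,0,.12],rate=.25)
env.reach(best[1][:3,3],best[1][:3,:3])
p,d=viewer.read_camera("wrist"); print(env.sense()["t"],[(np.round(r["at"],3).tolist(),round(r["score"],2)) for r in search_frame("wrist","stone1_center")])
k=viewer.camera_info("wrist")["intrinsics"]; u,v=int(k[0,2]),int(k[1,2])
cv2.imwrite("pics/h.png",np.hstack([cv2.resize(p[v-75:v+75,u-75:u+75],(400,400),interpolation=cv2.INTER_CUBIC),cv2.copyMakeBorder(cv2.resize(p,(400,300)),50,50,0,0,0)])[:,:,::-1])
```

```text
(np.float64(0.7383640096397873), array([[ 4.80302726e-01, -8.66392598e-01,  1.36649764e-01,
         4.31540830e-01],
       [-8.33170523e-01, -4.99363384e-01, -2.37619632e-01,
         1.68403545e-01],
       [ 2.74109779e-01,  2.76801771e-04, -9.61698369e-01,
         3.14985310e-01],
       [ 0.00000000e+00,  0.00000000e+00,  0.00000000e+00,
         1.00000000e+00]]), 0.5, 210)
28.6333 [([0.435, 0.148, 0.035], 0.69), ([0.44, 0.132, 0.047], 0.28)]
```

View pics/h.png

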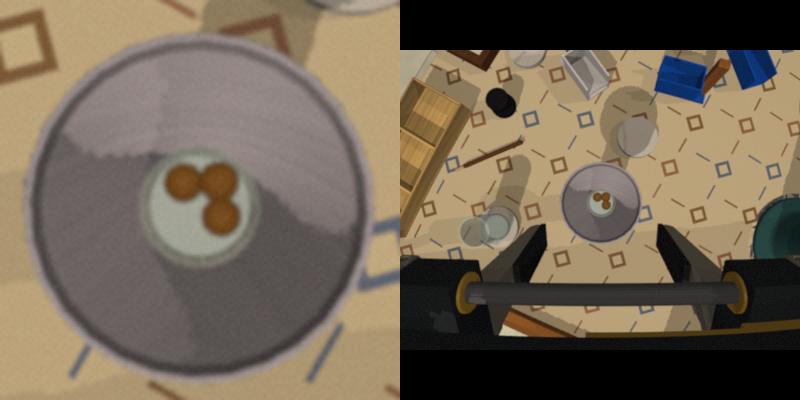

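All three stones lie on the jar floor, at (183,182), (219,180) and (221,216). The arm is clear of everything, so I hand the job in.

```bash
python3 -c "
from station import *
print(workorder.finish_job())"
```

```text
the job is handed in; nothing more can be done
None
```

I handed the job in at about 29 s: all three stones are in the funnel jar, the jar is upright, and the scoop stands flat where it started (last images; the hand-in gave no verdict).

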